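# Fetch the bracket from behind the instruments for the test kit

## Robot

A 7-joint arm with a two-finger parallel gripper is mounted at the origin on the work surface. World frame = base frame: x ahead of the robot, y to its left, z up, the work surface at z = 0. Lengths are in mm, angles in rad, forces in N, time in s.
With the tool pointing down it reaches from about 400 to 750 mm from the base axis. Payload 19.5 kg.
Tool frame: the origin (TCP) lies between the finger pads; the fingertips stand 25 mm ahead of it and the grasp point (between the pads) lies 6 mm ahead of it; z points along the fingers, y is the line along which they close (so a half turn about z gives the same grasp; the last joint's range is limited). The gripper opens to 85 mm and grips with 20 to 120 N. Pads are 22 mm wide; open, the fingers measure 114 mm over their backs; the gripper's body (76 mm by 85 mm) begins 54 mm behind the grasp point. The pads swing forward as they close: fully open they stand 13 mm farther back than shut.
Start: joints at [1.124, 0.707, -0.028, 1.485, 0.022, 0.951, -0.075], TCP at [226.446, -528.507, 256.268] pointing down, gripper open.
Joint ranges: [-2.71, 2.71], [-0.32, 2.16], [-1.57, 1.52], [0, 2.45], [-1.46, 4.6], [0, 2.02], [-2.83, 2.83]. Speed limits (rad/s): [1.89, 1.89, 2.57, 2.57, 3.01, 3.01, 3.01].

## Interface

Orientations are given as a rotation vector (axis times angle).
In Python, from cell import bot, optics, close_job gives the robot as it stands.
- The arm moves only by the tool move_arm, never from a script. Its argument "commands" is one flat list of numbers, 7 for each row, row after row: the shift along the tool's x, y, z as a fraction of full scale, then the turn, a rotation vector about the tool's x, y, z as a fraction of full scale, then the opening, from 0 (shut) to 1 (fully open). In form: [tx, ty, tz, wx, wy, wz, fingers, tx, ty, tz, wx, wy, wz, fingers, ...]. A call has 1 to 10 rows; each row shifts and turns the commanded pose from where the row before left it, along the tool's axes as they then stand; what a row does not reach is not made up. Full scale, the value 1, is 0.04 m for a shift and 4 degrees for a turn. A row lasts 1/8 s, in which the tool goes at most 62.5 mm and 10.7 degrees, less where a joint would pass 70% of its speed; a pose out of reach is approached as far as the arm can. A call with a number of a shift or a turn outside -1 to 1 is refused whole. A call with a gripper value outside its range is refused whole. The fingers move at their own pace and stop on an object; "squeeze" is the grip in N (left out, the last holds). Time passes only in rows, so rows that do not move let the fingers close. It gives the time, the measured TCP pose, the force, the opening and the grip force at its end, in the units of the state.
- bot.get_obs(): the state, without advancing time (a new reading comes with each control period).
- optics.capture(name): name is "scene" or "top" or "wrist"; returns (picture, depth): 384x512x3 uint8, red, green, blue; 384x512 float32, mm along the optical axis (not along the pixel's ray), 0 where there is no reading.
- optics.get_calibration(name): a dict with "vfov" (degrees; the focal length in pixels is half the picture's height over the tangent of half this angle, whatever the lens; pixels are square), "cx", "cy" (the principal point, pixels), "distortion" ([k1, k2, p1, p2, k3] as OpenCV has them; the pictures are not rectified), "eye" and "rotation" of the camera in the world; the wrist camera has in their place "hand_eye" (4x4, takes a point from camera to tool coordinates, whose origin is the TCP and whose axes are the flange's). Camera axes: x right, y down, z forward; pixel columns grow to the right and rows downward; lengths in mm; the calibration is good to about 2 mm. A picture is of the moment at which its call begins: read the wrist's pose just before it. get_calibration takes no time and is no camera call.
- close_job(): hands the job in; it is judged then, once.
The state is a dict: "t": time; "joints": joint angles; "qd": joint speeds; "tau": joint torques, N m; "ee_pos": TCP position; "eef_rot": TCP orientation; "ft_force": force on the tool from outside, world axes, zero at the start; "ft_torque": the same for the moment, N m; "grip_width": finger opening in mm; "gripper_force": force on a finger pad.
Only numpy, scipy, OpenCV 4.12 (cv2) and the standard library are available. Lean on these libraries where they do the work, as an engineer would, in place of code of your own. Each camera call takes 0.05 s, during which the arm holds its last target. There are 200 camera calls.

## Task

Clear the round calibrator and the box-shaped amplifier out of the storage bay and stand both, upright, on the rubber side mat; then take the T-footed aluminium bracket from behind them and seat it fully in the T-shaped cut-out of the shadow tray. Then put the calibrator back in the round nest and the amplifier back in the oblong nest. Keep all three from tipping over and leave the tape roll, the green logger and the screwdriver where they are.

Things in the scene. Friction and masses are not known exactly. Their poses are not given: they have to be found in the camera images.
- calibrator: Vibration calibrator: upright plain aluminium cylinder, 58 mm diameter, 110 mm tall, black rubber band near its foot, about 0.5 kg. Stands in the round nest at the start. Origin: centre of its underside, z up its axis.
- amplifier: Charge amplifier: upright cream box, 44 mm (its x) by 62 mm (its y) by 110 mm tall, three small sockets on top, about 0.45 kg. Stands in the oblong nest at the start. Origin: centre of its underside.
- bracket: Aluminium bracket, 0.2 kg: T foot 10 mm thick (bar 24 mm in x, 100 in y; stem y -18 to 18, x 12 to 36 mm) with an upright web along the bar: 12 mm thick (x -6 to 6), 100 long, top 50 mm above the underside; grip across its thickness. Origin: underside, below mid-web; z up. Starts behind the nests (centre 62-70 mm past theirs), stem away, on a 4 mm plate; too crowded to grip till cleared.
- nest_round: Fixed black foam tile 86 x 86 x 11 mm with a grey-floored round recess, 72 mm across and 8 mm deep: the calibrator's place. Origin: centre of the tile's underside (z 4 mm); the recess floor is 3 mm above it. The two nests stand side by side in y, 90 mm between centres, either way round.
- nest_oblong: The same tile with a rectangular recess, 56 mm (its x) by 76 mm (its y), 8 mm deep: the amplifier's place, with the amplifier's x along the tile's x. Origin: centre of the tile's underside; the recess floor is 3 mm above it.
- mat: The side area: fixed thin black rubber mat, 220 mm (its x) by 140 mm (its y), 3 mm thick, to the left or right of the bay. Origin: centre of its underside on the bench.
- tray: Fixed shadow tray, across the bay from the mat: black foam, 14 mm high, x -45 to 120, y -80 to 80 mm; fixed spanner and sockets to 21 mm high beyond x = 57. Empty T cut-out, floor 4 mm up, 10 deep: bar 36 (x) by 112 mm (y), stem 48 wide (y) to x = 42; 6 mm play round the bracket, whose axes must lie along the tray axes, stem to +x. Origin: underside, below middle of the bar.
- tape: Bystander, loose: white roll of tape, 64 mm outside, 18 mm high. Origin: centre of underside.
- logger: Bystander, loose: pale green handheld logger, 65 x 100 x 32 mm, lying flat. Origin: centre of underside.
- screwdriver: Bystander, loose: screwdriver lying flat across the bench behind the storage bay. Origin: on its underside at mid-length.

How it is judged (in metres and radians):
On the way, in this order (a step that is already met when the one before it is completed fails the run):
1. calibrator and amplifier both stand released on the side mat, the bracket still in its place (x of calibrator in the frame of mat between -0.11 and 0.11 m and y of calibrator in the frame of mat between -0.07 and 0.07 m and z of each of calibrator, amplifier in the frame of mat below 0.008 m and angle between each of calibrator, amplifier's own z axis and vertical below 0.1 rad and linear speed of each of calibrator, amplifier below 0.03 m/s and contact force between the fingers and calibrator below 0.1 N and x of amplifier in the frame of mat between -0.11 and 0.11 m and y of amplifier in the frame of mat between -0.07 and 0.07 m and contact force between the fingers and amplifier below 0.1 N and distance of bracket from where it was at the start of the episode below 0.04 m), for 0.2 s.
2. the bracket sits in the T cut-out while both instruments still stand on the mat (horizontal distance between bracket and tray below 0.012 m and angle between the y axis of bracket and the y axis of tray, either way round below 0.2 rad and z of bracket in the frame of tray below 0.008 m and angle between each of bracket, calibrator, amplifier's own z axis and vertical below 0.1 rad and linear speed of bracket below 0.02 m/s and angular speed of bracket below 0.2 rad/s and x of calibrator in the frame of mat between -0.11 and 0.11 m and y of calibrator in the frame of mat between -0.07 and 0.07 m and z of each of calibrator, amplifier in the frame of mat below 0.008 m and linear speed of each of calibrator, amplifier below 0.03 m/s and contact force between the fingers and calibrator below 0.1 N and x of amplifier in the frame of mat between -0.11 and 0.11 m and y of amplifier in the frame of mat between -0.07 and 0.07 m and contact force between the fingers and amplifier below 0.1 N), for 0.2 s.
At the end, for the whole second after the job is handed in: The bracket lies in the tray's T cut-out (within 12 mm and 0.2 rad, foot down on the floor within 4 mm); the calibrator stands in the round nest and the amplifier in the oblong nest (within 12 mm, down on the recess floor within 4 mm); all upright (within 0.1 rad), at rest (horizontal distance between bracket and tray below 0.012 m and angle between the y axis of bracket and the y axis of tray, either way round below 0.2 rad and z of bracket in the frame of tray below 0.008 m and angle between each of bracket, calibrator, amplifier's own z axis and vertical below 0.1 rad and linear speed of each of bracket, calibrator, amplifier below 0.02 m/s and angular speed of each of bracket, calibrator, amplifier below 0.2 rad/s and horizontal distance between calibrator and nest_round below 0.012 m and z of calibrator in the frame of nest_round below 0.007 m and horizontal distance between amplifier and nest_oblong below 0.012 m and z of amplifier in the frame of nest_oblong below 0.007 m); the robot touches nothing.
It fails at once if the roll of tape is moved more than 25 mm (distance of tape from where it was at the start of the episode above 0.025 m).
It fails at once if the green handheld logger is moved more than 25 mm (distance of logger from where it was at the start of the episode above 0.025 m).
It fails at once if the screwdriver is moved more than 25 mm (distance of screwdriver from where it was at the start of the episode above 0.025 m).
It fails at once if the calibrator, the amplifier or the bracket is tipped over (angle between any of calibrator, amplifier, bracket's own z axis and vertical above 0.6 rad).
It also fails if it takes over 115 s, if anything falls off the work surface, if the arm or the gripper's body presses on something with over 40 N, if the wrist force passes 120 N, or if a joint passes its speed limit or range.

## Working session

There is one attempt and no reset: what is moved stays moved. The work goes in short steps, Python scripts to look and compute and a tool call to move; the robot and the scene stay as the last step left them, time stands still between calls to the robot, and variables do not carry over. Pictures are saved under pics/ and viewed, at most 14 in all, crops included, and the job is handed in when it is done.

Besides the shell and the picture viewer there is one more tool, called as name(argument=value, ...) on one line, values as JSON. move_arm: Moves the arm, as the interface text tells. Shift numbers are shares of 0.04 m and turn numbers shares of 4 degrees, none past 1 either way. Its arguments: {"type":"object","properties":{"commands":{"type":"array"},"squeeze":{"type":"number"}},"required":["commands"]}

```bash
ls; mkdir -p pics
cat > h.py <<'E'
import numpy as np, cv2
from cell import bot, optics, close_job
from scipy.spatial.transform import Rotation as R
def cam(name):
    c=optics.get_calibration(name); o=bot.get_obs()
    im,d=optics.capture(name)
    f=192/np.tan(np.radians(c["vfov"])/2)
    K=np.array([[f,0,c["cx"]],[0,f,c["cy"]],[0,0,1]]); D=np.array(c["distortion"],float)
    if name=="wrist":
        T=np.eye(4);T[:3,:3]=R.from_rotvec(o["eef_rot"]).as_matrix();T[:3,3]=o["ee_pos"]; T=T@np.array(c["hand_eye"])
    else:
        T=np.eye(4);T[:3,:3]=np.array(c["rotation"]);T[:3,3]=c["eye"]
    return im,d,K,D,T
def cloud(d,K,D,T):
    v,u=np.mgrid[:384,:512]
    p=cv2.undistortPoints(np.stack([u,v],-1).reshape(-1,1,2).astype(np.float64),K,D).reshape(384,512,2)
    P=np.dstack([p*d[...,None],d])
    W=P@T[:3,:3].T+T[:3,3]; W[d==0]=np.nan
    return W
def ortho(im,W,x0,x1,y0,y1,s=1):
    # top map: rows = x decreasing downward (x up), cols = y decreasing to right
    h,w=int((x1-x0)*s),int((y1-y0)*s); out=np.zeros((h,w,3),np.uint8); z=np.full((h,w),-99.)
    m=~np.isnan(W[...,0]); P=W[m];C=im[m]; i=np.argsort(P[:,2]);P=P[i];C=C[i]
    r=((x1-P[:,0])*s).astype(int);c=((y1-P[:,1])*s).astype(int);k=(r>=0)&(r<h)&(c>=0)&(c<w)
    out[r[k],c[k]]=C[k]; z[r[k],c[k]]=P[k][:,2]
    return out,z
E
python3 - <<'E'
from h import *
o=bot.get_obs();print(o)
for n in("scene","top"):
    im,d,K,D,T=cam(n);W=cloud(d,K,D,T);np.savez(f"{n}.npz",im=im,W=W,K=K,D=D,T=T);cv2.imwrite(f"pics/{n}0.png",im[...,::-1]);print(n,T.round(2).tolist(),K[0,0],D)
E
```

```text
pics
{'t': 0.0, 'joints': array([ 1.12434169,  0.70708286, -0.02761783,  1.4850027 ,  0.02199861,
        0.95087826, -0.07548487]), 'qd': array([ 0.0002744 ,  0.00065632, -0.00120053,  0.00027171,  0.00039441,
       -0.00058107,  0.000144  ]), 'tau': array([-1.44866190e-03, -8.83240914e+01,  1.23430733e+00, -2.36173189e+01,
        1.68415939e-02,  6.61915095e-03, -1.03399691e-05]), 'ee_pos': array([ 226.34022592, -528.32517301,  255.83812649]), 'eef_rot': array([-3.07645386e+00, -6.31270249e-01,  3.86416628e-04]), 'ft_force': array([ 0.40100796, -0.35805352,  0.23920391]), 'ft_torque': array([-0.03029089, -0.01782893,  0.02068597]), 'gripper_force': 0.0, 'grip_width': 85.11408257194037}
scene [[-1.55, -2.25, 0.67, 1064.17], [-1.55, -2.25, 0.67, 155.41], [-1.55, -2.25, 0.67, 759.83], [0.0, 0.0, 0.0, 1.0]] 393.17370538991133 [-0.11695499  0.          0.          0.          0.        ]
top [[-2.14, 2.11, -0.22, 415.67], [-2.14, 2.11, -0.22, 11.99], [-2.14, 2.11, -0.22, 1065.38], [0.0, 0.0, 0.0, 1.0]] 472.97778056414626 [0.0024367 0.        0.        0.        0.       ]
```

```bash
sed -i 's/T\[:3,:3\]=np.array(c\["rotation"\])/r=np.array(c["rotation"]);T[:3,:3]=R.from_rotvec(r).as_matrix() if r.size==3 else r/' h.py
python3 - <<'E'
from h import *
for n in("scene","top"):
    im,d,K,D,T=cam(n);W=cloud(d,K,D,T);np.savez(f"{n}.npz",im=im,W=W,K=K,D=D,T=T)
    o,z=ortho(im,W,200,800,-500,500,.8)
    cv2.imwrite(f"pics/{n}_o.png",o[...,::-1])
    print(n,T[:3,2].round(2),np.nanpercentile(W[...,2],[5,20,50]))
E
```

```text
scene [-0.51 -0.2  -0.84] [-2.43422832 -0.89116534  1.2203404 ]
top [ 0.19 -0.01 -0.98] [-2.15515217 -0.29225319  2.05814695]
```

View pics/top0.png

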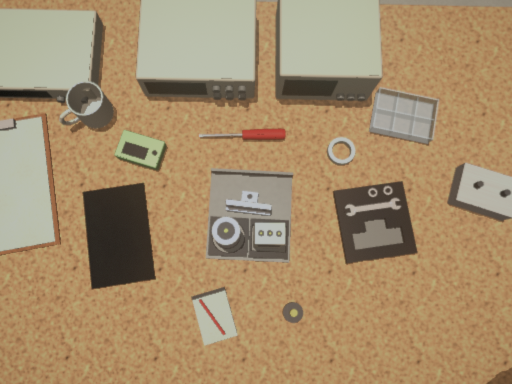

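View pics/scene0.png

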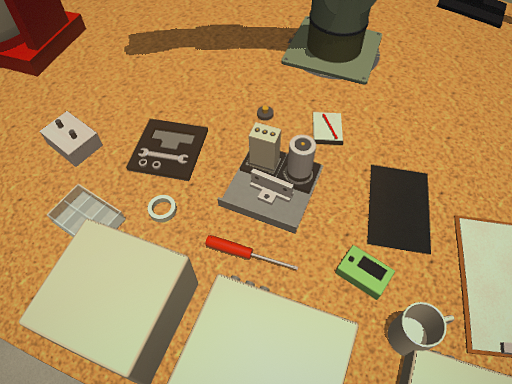

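View pics/top_o.png

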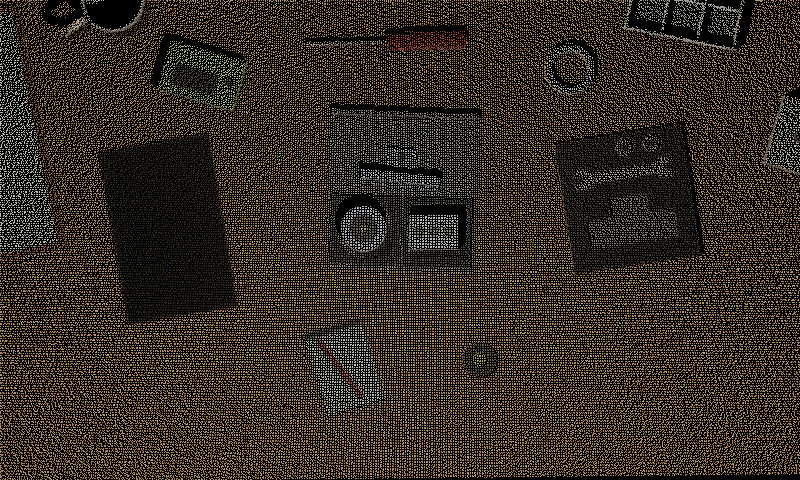

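```bash
cat > seg.py <<'E'
from h import *
def rect(P): 
    r=cv2.minAreaRect(P[:,:2].astype(np.float32)); return np.round(r[0],1),np.round(r[1],1),round(r[2],1)
def trim(P,q=0.5):
    c,s,a=rect(P); t=np.radians(a);A=np.array([[np.cos(t),np.sin(t)],[-np.sin(t),np.cos(t)]])
    L=P[:,:2]@A.T; lo,hi=np.percentile(L,[q,100-q],axis=0); return ((lo+hi)/2@A).round(1),(hi-lo).round(1),a
if __name__=="__main__":
  for n in("top","scene"):
    z=np.load(n+".npz");W=z["W"];im=z["im"].astype(int)
    X,Y,Z=np.moveaxis(W,-1,0);dark=im.max(-1)<60
    def S(x0,x1,y0,y1,z0,z1,m=True):
        k=(X>x0)&(X<x1)&(Y>y0)&(Y<y1)&(Z>z0)&(Z<z1)&m
        kk=cv2.morphologyEx(k.astype(np.uint8),cv2.MORPH_OPEN,np.ones((3,3))); 
        _,l,s,_=cv2.connectedComponentsWithStats(kk); 
        return W[l==1+np.argmax(s[1:,4])] if len(s)>1 else W[:0]
    for nm,a in dict(mat=(380,660,190,400,-10,12,dark),tray=(440,680,-260,-100,8,28),cal=(430,600,0,120,100,135),amp=(430,600,-120,20,100,135),
        web=(560,640,-60,60,44,66),foot=(570,680,-60,60,9,25),nests=(440,600,-110,120,9,22),plate=(440,720,-130,130,1.5,8),tape=(650,780,-260,-160,8,30),logger=(640,780,180,320,20,45),
        sd=(700,800,-100,130,5,40), cut=(440,680,-260,-100,-1,8)).items():
        P=S(*a)
        if len(P)>20: print(n,nm,len(P),trim(P),P.mean(0).round(1),np.median(P[:,2]).round(1))
E
python3 seg.py
```

```text
top mat 5787 (array([513.1, 289.7]), array([212.1, 133.4]), 9.9) [510.6 289.7   3.7] 3.8
top tray 1633 (array([ 543.3, -229.5]), array([164.4,  63.1]), 2.4) [ 552.1 -229.7   15.1] 15.0
top cal 651 (array([513.7,  45.7]), array([55.3, 54.1]), 1.1) [513.7  45.8 117.8] 118.0
top amp 677 (array([509.5, -41.7]), array([42.4, 60.4]), 0.6) [509.2 -41.8 117.8] 117.9
top web 275 (array([ 5.78e+02, -4.00e-01]), array([98., 13.]), 85.1) [5.776e+02 2.000e-01 5.410e+01] 54.5
top foot 160 (array([602.5,  -2.3]), array([35.5, 23.2]), 82.7) [602.7  -1.9  15.3] 15.2
top nests 526 (array([511.9,  43.7]), array([85.9, 84.9]), 88.2) [500.3  36.5  15.6] 15.7
top plate 2103 (array([605.3,  -4.6]), array([183.6,  99. ]), 87.8) [612.2  -5.4   4.8] 4.8
top tape 339 (array([ 713.6, -211.8]), array([61.7, 61.3]), 45.0) [ 714.2 -211.5   17.6] 18.1
top logger 1277 (array([705.3, 247.3]), array([99.3, 64.4]), 73.6) [704.1 246.4  32.6] 32.7
top sd 458 (array([748.7, -33.3]), array([23.8, 99.2]), 0.7) [746.8 -33.4  23. ] 23.8
top cut 617 (array([ 626.3, -181.2]), array([ 62.5, 108.6]), 82.3) [ 627.  -179.6    1.6] 
[... 448 characters left out ...]
) [5.8e+02 4.0e-01 5.2e+01] 53.0
scene foot 375 (array([597.9,  -2.7]), array([98.9, 32.2]), 83.7) [592.3  -1.9  15.3] 14.3
scene nests 245 (array([591.3,  -0.8]), array([97.3, 18.9]), 83.7) [ 5.881e+02 -1.000e-01  1.460e+01] 14.3
scene plate 1721 (array([596.7,  -5.5]), array([184.7,  88.2]), 88.2) [604.8  -4.4   3.9] 3.9
scene tape 373 (array([ 714.4, -212.5]), array([61.6, 59.5]), 23.4) [ 716.  -211.2   16.3] 17.2
scene logger 1548 (array([706.4, 246.3]), array([97.8, 64.6]), 73.2) [709.2 246.3  31. ] 31.4
scene sd 707 (array([749.4,  14.7]), array([ 25.1, 192.9]), 1.6) [751.9 -12.6  20. ] 21.4
scene cut 495 (array([ 473.4, -175.4]), array([102.5,  69.5]), 80.1) [ 473.3 -170.     0.8] 0.7
```

```bash
cat > plan.py <<'E'
from h import *
import sys,math
def plan(pose,n,grip,start=None):
    # rows to reach x,y,z,yaw(deg of tool x), tool vertical; prints rows, rounded to .01
    o=bot.get_obs(); Rm=R.from_rotvec(o["eef_rot"]).as_matrix(); p=np.array(o["ee_pos"],float)
    if start is not None:
        p=np.array(start[:3],float);a=math.radians(start[3]);Rm=np.array([[np.cos(a),np.sin(a),0],[np.sin(a),-np.cos(a),0],[0,0,-1.]])
    a=math.radians(pose[3]); Rt=np.array([[np.cos(a),np.sin(a),0],[np.sin(a),-np.cos(a),0],[0,0,-1.]])
    tgt=np.array(pose[:3],float); out=[]
    for i in range(n):
        w=R.from_matrix(Rm.T@Rt).as_rotvec(); dp=Rm.T@(tgt-p)
        k=n-i; row=np.r_[dp/k/40,np.degrees(w)/k/4].round(2); 
        if abs(row).max()>1: print("OVER",row)
        p=p+Rm@row[:3]*40; Rm=Rm@R.from_rotvec(np.radians(row[3:]*4)).as_matrix()
        out+=list(row+0)+[grip]
    for i in range(0,n,10): print([float(f"{v:g}") for v in out[i*7:(i+10)*7]])
    return p
E
python3 - <<'E'
from plan import *
plan([513,46,220,90],20,1)
for n in ("top","scene"):
    z=np.load(n+".npz");W=z["W"];im=z["im"].astype(int);X,Y,Z=np.moveaxis(W,-1,0)
    k=(X>440)&(X<670)&(Y>-290)&(Y<-90)&((im.max(-1)<75))&(Z>-3)
    k=cv2.morphologyEx(k.astype(np.uint8),cv2.MORPH_CLOSE,np.ones((5,5)));k=cv2.morphologyEx(k,cv2.MORPH_OPEN,np.ones((3,3)))
    _,l,s,_=cv2.connectedComponentsWithStats(k);m=(l==1+np.argmax(s[1:,4]))
    P=W[m&(Z>9)&(Z<19)];from seg import trim,rect
    print(trim(P,.2),rect(P),len(P))
    c,s_,a=trim(P,.2); a=a if a<45 else a-90
    t=np.radians(a);A=np.array([[np.cos(t),np.sin(t)],[-np.sin(t),np.cos(t)]])
    q=(W[...,:2]-(c-37.5*A[0]))@A.T
    cut=(Z<9)&(abs(q[...,0]-10)<45)&(abs(q[...,1])<70)
    Q=q[cut]; b=Q[Q[:,0]<15]; print(a,"org",c-37.5*A[0],"cut bar y",np.percentile(b[:,1],[1,99]),"x",np.percentile(Q[:,0],[1,99]),len(Q))
E
```

```text
[0.61, -0.52, 0.05, 0.0, 0.0, -0.84, 1.0, 0.64, -0.48, 0.05, 0.0, 0.0, -0.83, 1.0, 0.67, -0.44, 0.04, 0.0, 0.0, -0.84, 1.0, 0.69, -0.4, 0.05, 0.0, 0.0, -0.83, 1.0, 0.72, -0.36, 0.04, 0.0, 0.0, -0.84, 1.0, 0.74, -0.32, 0.05, 0.0, 0.0, -0.83, 1.0, 0.75, -0.28, 0.04, 0.0, 0.0, -0.84, 1.0, 0.77, -0.23, 0.05, 0.0, 0.0, -0.83, 1.0, 0.78, -0.19, 0.04, 0.0, 0.0, -0.84, 1.0, 0.79, -0.14, 0.05, 0.0, 0.0, -0.83, 1.0]
[0.8, -0.1, 0.04, 0.0, 0.0, -0.84, 1.0, 0.8, -0.05, 0.05, 0.0, 0.0, -0.83, 1.0, 0.8, 0.0, 0.04, 0.0, 0.0, -0.84, 1.0, 0.8, 0.04, 0.05, 0.0, 0.0, -0.83, 1.0, 0.8, 0.09, 0.04, 0.0, 0.0, -0.84, 1.0, 0.79, 0.14, 0.05, 0.0, 0.0, -0.83, 1.0, 0.78, 0.18, 0.04, 0.0, 0.0, -0.84, 1.0, 0.77, 0.23, 0.05, 0.0, 0.0, -0.83, 1.0, 0.76, 0.27, 0.04, 0.0, 0.0, -0.84, 1.0, 0.74, 0.31, 0.05, 0.0, -0.01, -0.83, 1.0]
(array([ 554.4, -258.9]), array([37.7, 66.9]), 46.9) (array([ 554.9, -258.9]), array([38.3, 68.9]), 46.9) 318
-43.1 org [ 527.01891463 -233.27723349] cut bar y [-67.33080207  69.11477767] x [-34.27975287  53.35959832] 1121
(array([ 546.8, -253.1]), array([165.1,  95. ]), 8.5) (array([ 547.1, -253.6]), array([167.5,  96.6]), 8.5) 1286
8.5 org [ 509.71190512 -258.64285292] cut bar y [-68.61608497  69.35741306] x [-32.88277077  53.37667276] 719
```

move_arm(commands=[0.6, -0.5, 0.05, 0, 0, -0.84, 1, 0.64, -0.48, 0.05, 0, 0, -0.84, 1, 0.67, -0.44, 0.05, 0, 0, -0.84, 1, 0.7, -0.4, 0.05, 0, 0, -0.84, 1, 0.72, -0.36, 0.05, 0, 0, -0.84, 1, 0.74, -0.32, 0.05, 0, 0, -0.84, 1, 0.75, -0.28, 0.05, 0, 0, -0.84, 1, 0.77, -0.23, 0.05, 0, 0, -0.84, 1, 0.78, -0.19, 0.05, 0, 0, -0.84, 1, 0.79, -0.14, 0.05, 0, 0, -0.83, 1])

```text
t: 1.45
ee_pos: [370.4, -241.2, 236.2]
eef_rot: [-2.763, -1.496, -0.0]
ft_force: [0.2, 0.2, -0.1]
grip_width: 85.5
gripper_force: 0.0
```

move_arm(commands=[0.8, -0.1, 0.05, 0, 0, -0.84, 1, 0.8, -0.05, 0.05, 0, 0, -0.84, 1, 0.8, 0, 0.05, 0, 0, -0.84, 1, 0.8, 0.04, 0.05, 0, 0, -0.83, 1, 0.8, 0.09, 0.05, 0, 0, -0.83, 1, 0.79, 0.14, 0.05, 0, 0, -0.83, 1, 0.78, 0.18, 0.05, 0, 0, -0.83, 1, 0.77, 0.23, 0.05, 0, 0, -0.83, 1, 0.76, 0.27, 0, 0, 0, -0.83, 1, 0.74, 0.31, 0, 0, 0, -0.83, 1])

```text
t: 2.7
ee_pos: [512.6, 46.9, 220.2]
eef_rot: [-2.218, -2.225, 0.0]
ft_force: [-0.3, -0.6, -0.1]
grip_width: 85.5
gripper_force: 0.0
```

Run:
```python
from plan import *
plan([513.7,45.7,150,90],5,1)
from seg import trim,rect
for n in ("top","scene"):
    z=np.load(n+".npz");W=z["W"];im=z["im"].astype(int);X,Y,Z=np.moveaxis(W,-1,0)
    k=(X>440)&(X<680)&(Y>-400)&(Y<-180)&((im.max(-1)<75))&(Z>-3)
    k=cv2.morphologyEx(k.astype(np.uint8),cv2.MORPH_CLOSE,np.ones((7,7)));k=cv2.morphologyEx(k,cv2.MORPH_OPEN,np.ones((5,5)))
    _,l,s,_=cv2.connectedComponentsWithStats(k);m=(l==1+np.argmax(s[1:,4]))
    P=W[m&(Z>9)&(Z<19)]
    c,s_,a=trim(P,.2);print(c,s_,a); a=a if a<45 else a-90
    t=np.radians(a);A=np.array([[np.cos(t),np.sin(t)],[-np.sin(t),np.cos(t)]])
    q=(W[...,:2]-(c-37.5*A[0]))@A.T
    cut=(Z<9)&(abs(q[...,0]-12)<40)&(abs(q[...,1])<68)
    Q=q[cut]; b=Q[Q[:,0]<10]; print(a,"org",c-37.5*A[0],"cut bar y",np.percentile(b[:,1],[1,99]),"x",np.percentile(Q[:,0],[1,99]),"stem",np.percentile(Q[Q[:,0]>25][:,1],[3,97]),len(Q))
```

```text
[-0.01, 0.01, 0.35, 0.0, 0.0, 0.01, 1.0, 0.0, 0.0, 0.35, 0.0, 0.0, 0.01, 1.0, -0.01, 0.01, 0.35, 0.0, 0.0, 0.01, 1.0, 0.0, 0.0, 0.35, 0.0, 0.0, 0.01, 1.0, -0.01, 0.01, 0.36, 0.0, 0.0, 0.01, 1.0]
[ 552.5 -297.4] [158.6 129.6] 9.2
9.2 org [ 515.48239006 -303.39554454] cut bar y [-43.09868678  65.5308523 ] x [-16.80186303  41.89648211] stem [-10.82117402  32.42632306] 983
[ 551.5 -284.8] [165.2 158.8] 8.5
8.5 org [ 514.41190512 -290.34285292] cut bar y [-57.93295     49.10875187] x [-20.27928098  33.25071672] stem [-24.46860914  16.30734084] 504
```

move_arm(commands=[-0.02, 0.02, 0.7, 0, 0, 0.02, 1, -0.01, 0.01, 0.7, 0, 0, 0.02, 1, 0, 0, 0.7, 0, 0, 0, 1, 0, 0, 0.6, 0, 0, 0, 1, 0, 0, 0.4, 0, 0, 0, 1, 0, 0, 0, 0, 0, 0, 0.6, 0, 0, 0, 0, 0, 0, 0.5, 0, 0, 0, 0, 0, 0, 0.5, 0, 0, 0, 0, 0, 0, 0.5, 0, 0, 0, 0, 0, 0, 0.5], squeeze=40)

```text
t: 3.95
ee_pos: [513.6, 44.7, 96.9]
eef_rot: [2.223, 2.219, 0.001]
ft_force: [-0.2, 0.3, 7.0]
grip_width: 57.2
gripper_force: 44.7
```

move_arm(commands=[0, 0, -0.4, 0, 0, 0, 0.5, 0, 0, -0.7, 0, 0, 0, 0.5, 0.4, 0.1, -0.4, 0, 0, 0, 0.5, 0.8, 0.2, 0, 0, 0, 0, 0.5, 0.9, 0.2, 0, 0, 0, 0, 0.5, 1, 0.25, 0, 0, 0, 0, 0.5, 1, 0.25, 0, 0, 0, 0, 0.5, 1, 0.2, 0, 0, 0, 0, 0.5, 0.8, 0.2, 0, 0, 0, 0, 0.5, 0.4, 0.1, 0, 0, 0, 0, 0.5])

```text
t: 5.2
ee_pos: [573.3, 298.4, 155.9]
eef_rot: [-2.221, -2.221, 0.001]
ft_force: [-0.0, -0.7, -4.2]
grip_width: 57.4
gripper_force: 45.1
```

move_arm(commands=[0, 0, 0, 0, 0, 0, 0.5, 0, 0, 0.4, 0, 0, 0, 0.5, 0, 0, 0.6, 0, 0, 0, 0.5, 0, 0, 0.3, 0, 0, 0, 0.5, 0, 0, 0.15, 0, 0, 0, 0.5, 0, 0, 0, 0, 0, 0, 0.5])

```text
t: 5.95
ee_pos: [573.8, 296.4, 98.3]
eef_rot: [-2.223, -2.219, 0.0]
ft_force: [0.5, 0.2, -5.4]
grip_width: 56.9
gripper_force: 45.1
```

move_arm(commands=[0, 0, 0.06, 0, 0, 0, 0.5, 0, 0, 0.05, 0, 0, 0, 0.5, 0, 0, 0, 0, 0, 0, 0.5])

```text
t: 6.32
ee_pos: [573.8, 296.6, 94.0]
eef_rot: [-2.223, -2.22, -0.0]
ft_force: [-0.2, 0.2, -5.1]
grip_width: 57.0
gripper_force: 45.1
```

move_arm(commands=[0, 0, 0.03, 0, 0, 0, 0.5, 0, 0, 0, 0, 0, 0, 0.5])

```text
t: 6.58
ee_pos: [573.9, 296.7, 92.9]
eef_rot: [2.223, 2.22, 0.001]
ft_force: [-0.3, 0.3, -1.7]
grip_width: 57.1
gripper_force: 45.2
```

move_arm(commands=[0, 0, 0, 0, 0, 0, 0.75, 0, 0, 0, 0, 0, 0, 0.9, 0, 0, 0, 0, 0, 0, 0.9, 0, 0, -0.4, 0, 0, 0, 0.9, 0, 0, -0.8, 0, 0, 0, 0.9, 0, 0, -1, 0, 0, 0, 0.9, -0.5, -0.1, -0.5, 0, 0, 0, 0.9, -1, -0.2, 0, 0, 0, 0, 0.9, -1, -0.2, 0, 0, 0, 0, 0.9, -1, -0.2, 0, 0, 0, 0, 0.9])

```text
t: 7.82
ee_pos: [545.4, 155.4, 201.9]
eef_rot: [2.223, 2.219, 0.002]
ft_force: [0.6, -0.4, -0.1]
grip_width: 76.8
gripper_force: 0.0
```

move_arm(commands=[-1, -0.2, 0, 0, 0, 0, 0.9, -1, -0.2, 0, 0, 0, 0, 0.9, -1, -0.2, 0, 0, 0, 0, 0.9, -1, -0.2, 0, 0, 0, 0, 0.9, -0.7, -0.1, 0, 0, 0, 0, 0.8, -0.25, 0, 0, 0, 0, 0, 0.8, 0, 0, 0, 0, 0, 0, 0.8])

```text
t: 8.7
ee_pos: [509.6, -41.1, 201.2]
eef_rot: [2.223, 2.219, 0.001]
ft_force: [0.0, 0.6, -0.1]
grip_width: 68.3
gripper_force: 0.0
```

Run:
```python
from plan import *
o=bot.get_obs();print(o["ee_pos"],R.from_rotvec(o["eef_rot"]).as_matrix()[:,0])
im,d,K,D,T=cam("top");W=cloud(d,K,D,T)
from seg import trim
Z=W[...,2]
P=W[(Z>100)&(Z<130)&(W[...,1]>200)&(abs(W[...,0]-570)<60)];print(trim(P),P.mean(0))
```

```text
[509.59833432 -41.14025243 201.21362267] [1.89334693e-03 9.99998175e-01 2.56272834e-04]
(array([574.1, 296.4]), array([55.3, 55.7]), 7.4) [573.4767774  295.49703031 113.58053324]
```

move_arm(commands=[0, 0, 0.6, 0, 0, 0, 0.8, 0, 0, 0.8, 0, 0, 0, 0.8, 0, 0, 0.7, 0, 0, 0, 0.8, 0, 0, 0.5, 0, 0, 0, 0.8, 0, 0, 0, 0, 0, 0, 0.7, 0, 0, 0, 0, 0, 0, 0.3, 0, 0, 0, 0, 0, 0, 0.3, 0, 0, 0, 0, 0, 0, 0.3, 0, 0, 0, 0, 0, 0, 0.3])

```text
t: 9.88
ee_pos: [509.7, -40.9, 97.6]
eef_rot: [2.222, 2.22, 0.002]
ft_force: [-0.0, 4.1, 7.9]
grip_width: 43.3
gripper_force: 42.9
```

move_arm(commands=[0, 0, -0.4, 0, 0, 0, 0.3, 0, 0, -0.7, 0, 0, 0, 0.3, 0.4, -0.1, -0.4, 0, 0, 0, 0.3, 0.8, -0.2, 0, 0, 0, 0, 0.3, 0.9, -0.2, 0, 0, 0, 0, 0.3, 1, -0.2, 0, 0, 0, 0, 0.3, 1, -0.2, 0, 0, 0, 0, 0.3, 1, -0.2, 0, 0, 0, 0, 0.3, 1, -0.2, 0, 0, 0, 0, 0.3, 0.9, -0.1, 0, 0, 0, 0, 0.3])

```text
t: 11.12
ee_pos: [452.4, 241.0, 156.8]
eef_rot: [-2.221, -2.221, 0.0]
ft_force: [0.8, 0.1, -5.5]
grip_width: 43.4
gripper_force: 42.9
```

move_arm(commands=[0.6, -0.1, 0, 0, 0, 0, 0.3, 0.3, -0.1, 0, 0, 0, 0, 0.3, 0, 0, 0, 0, 0, 0, 0.3, 0, 0, 0.4, 0, 0, 0, 0.3, 0, 0, 0.6, 0, 0, 0, 0.3, 0, 0, 0.35, 0, 0, 0, 0.3, 0, 0, 0.15, 0, 0, 0, 0.3, 0, 0, 0.05, 0, 0, 0, 0.3, 0, 0, 0, 0, 0, 0, 0.3])

```text
t: 12.25
ee_pos: [445.9, 274.8, 95.1]
eef_rot: [2.223, 2.22, 0.001]
ft_force: [-0.6, 0.3, -5.2]
grip_width: 43.3
gripper_force: 42.8
```

move_arm(commands=[0, 0, 0.03, 0, 0, 0, 0.3, 0, 0, 0.02, 0, 0, 0, 0.3, 0, 0, 0, 0, 0, 0, 0.3])

```text
t: 12.62
ee_pos: [445.9, 274.9, 93.6]
eef_rot: [2.223, 2.22, 0.002]
ft_force: [-2.5, -1.3, 10.8]
grip_width: 43.4
gripper_force: 44.7
```

move_arm(commands=[0, 0, 0, 0, 0, 0, 0.55, 0, 0, 0, 0, 0, 0, 0.7, 0, 0, 0, 0, 0, 0, 0.7, 0, 0, -0.4, 0, 0, 0, 0.7, 0, 0, -0.8, 0, 0, 0, 0.7, 0, 0, -1, 0, 0, 0, 0.7, -0.5, 0.1, -1, 0, 0, 0, 0.7, -1, 0.2, -0.6, 0, 0, 0, 0.7, -1, 0.2, -0.4, 0, 0, 0, 0.7, -1, 0.2, -0.2, 0, 0, 0, 0.7])

```text
t: 13.88
ee_pos: [473.7, 133.4, 270.6]
eef_rot: [2.222, 2.219, 0.003]
ft_force: [0.2, -0.4, -0.0]
grip_width: 59.6
gripper_force: 0.0
```

move_arm(commands=[-1, 0.2, 0, 0, 0, 0, 0.7, -1, 0.3, 0, 0, 0, 0, 0.6, -0.9, 0.4, 0, 0, 0, 0, 0.5, -0.4, 0.4, 0, 0, 0, 0, 0.5, 0, 0, 0, 0, 0, 0, 0.5])

```text
t: 14.5
ee_pos: [525.6, 1.5, 269.4]
eef_rot: [2.225, 2.217, 0.001]
ft_force: [-0.9, 0.8, -0.5]
grip_width: 42.9
gripper_force: 0.0
```

Run:
```python
from plan import *
from seg import trim
print(bot.get_obs()["ee_pos"])
im,d,K,D,T=cam("top");W=cloud(d,K,D,T);Z=W[...,2]
P=W[(Z>100)&(Z<130)&(W[...,1]>200)&(W[...,0]>400)&(W[...,0]<500)];print("amp",trim(P))
im,d,K,D,T=cam("wrist");W=cloud(d,K,D,T);np.savez("w1.npz",im=im,W=W)
cv2.imwrite("pics/w1.png",im[...,::-1]);X,Y,Z=np.moveaxis(W,-1,0)
m=(Z>46)&(Z<64)&(X<700);print("web",trim(W[m]),np.median(Z[m]),m.sum())
m=(Z>-6)&(Z<30);print(np.nanpercentile(W[m],[1,99],axis=0))
```

```text
[525.64668398   1.5004238  269.40572903]
amp (array([446.9, 272.5]), array([43.2, 62.3]), 0.7)
web (array([5.772e+02, 2.000e-01]), array([97.4, 12.1]), 83.8) 54.03206364772785 817
[[ 105.32359982 -378.44374502   -1.46093764]
 [ 846.2248761   198.81646614   25.83205801]]
```

View pics/w1.png

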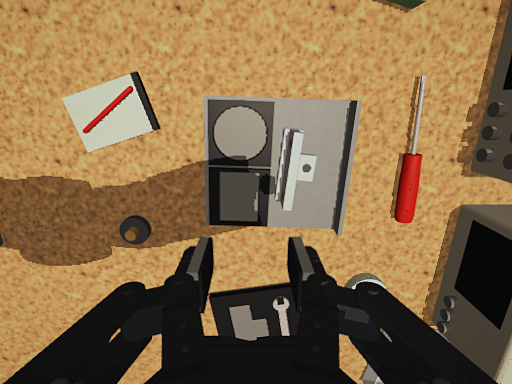

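Run:
```python
from plan import *
from seg import trim
plan([577.5,0,110,84.5],6,.4)
z=np.load("w1.npz");W=z["W"];im=z["im"];X,Y,Z=np.moveaxis(W,-1,0)
for nm,y in(("round",45),("oblong",-45)):
    m=(abs(X-512)<44)&(abs(Y-y)<42)&(Z<11.5)&(Z>3)&(im.max(-1)>20)
    _,l,s,_=cv2.connectedComponentsWithStats(m.astype(np.uint8)); P=W[l==1+np.argmax(s[1:,4])]
    print(nm,trim(P),len(P),np.median(P[:,2]))
m=(X>455)&(X<570)&(abs(Y)<100)&(Z>11.5)&(Z<20);P=W[m];print(trim(P),np.median(P[:,2]))
```

```text
[-0.01, 0.22, 0.66, 0.0, 0.0, 0.23, 0.4, -0.01, 0.22, 0.66, 0.0, 0.0, 0.23, 0.4, -0.01, 0.22, 0.67, 0.0, 0.0, 0.22, 0.4, 0.0, 0.22, 0.66, 0.0, 0.0, 0.23, 0.4, 0.0, 0.22, 0.67, 0.0, 0.0, 0.22, 0.4, 0.0, 0.22, 0.66, 0.0, -0.01, 0.23, 0.4]
round (array([511.5,  42.4]), array([68.1, 67.5]), 64.4) 2193 7.336968828707825
oblong (array([507.9, -47.5]), array([73.9, 55.9]), 88.0) 1912 7.208292903164107
(array([518.4,  -2.1]), array([174.1, 102. ]), 87.2) 15.16012450346446
```

move_arm(commands=[0, 0.22, 0.66, 0, 0, 0.23, 0.4, -0.01, 0.22, 0.66, 0, 0, 0.23, 0.4, -0.01, 0.22, 0.66, 0, 0, 0.23, 0.4, 0, 0.22, 0.66, 0, 0, 0.23, 0.4, 0, 0.22, 0.66, 0, 0, 0.23, 0.4, 0, 0.22, 0.66, 0, 0, 0.23, 0.4, 0, 0, 0, 0, 0, 0, 0.4, 0, 0, 0, 0, 0, 0, 0.4])

```text
t: 15.6
ee_pos: [578.0, 0.2, 111.6]
eef_rot: [2.326, 2.111, 0.001]
ft_force: [1.1, 0.5, 0.7]
grip_width: 33.9
gripper_force: 0.0
```

Run:
```python
from plan import *
from seg import trim
o=bot.get_obs();print(o["ee_pos"],o["grip_width"]);m=R.from_rotvec(o["eef_rot"]).as_matrix();print(np.degrees(np.arctan2(m[1,0],m[0,0])),m[:,2])
plan([577.5,0,48,84.5],4,.4)
```

```text
[5.77954668e+02 2.20481796e-01 1.11564519e+02] 33.85846829450697
84.44926296738471 [ 7.80259473e-04  3.32572994e-04 -9.99999640e-01]
[0.0, 0.0, 0.4, 0.0, 0.0, 0.0, 0.4, 0.0, 0.0, 0.4, 0.0, 0.0, 0.0, 0.4, 0.0, -0.01, 0.39, 0.01, 0.0, -0.01, 0.4, -0.01, 0.0, 0.4, 0.0, -0.01, 0.0, 0.4]
```

move_arm(commands=[0, 0, 0.4, 0, 0, 0, 0.4, 0, 0, 0.4, 0, 0, 0, 0.4, 0, 0, 0.4, 0, 0, 0, 0.4, 0, 0, 0.4, 0, 0, 0, 0.4, 0, 0, 0, 0, 0, 0, 0.3, 0, 0, 0, 0, 0, 0, 0.1, 0, 0, 0, 0, 0, 0, 0, 0, 0, 0, 0, 0, 0, 0, 0, 0, 0, 0, 0, 0, 0], squeeze=50)

```text
t: 16.73
ee_pos: [578.1, -0.3, 46.5]
eef_rot: [2.327, 2.11, 0.0]
ft_force: [0.8, -0.8, 1.6]
grip_width: 11.3
gripper_force: 48.8
```

move_arm(commands=[0, 0, -0.3, 0, 0, 0, 0, 0, 0, -0.6, 0, 0, 0, 0, 0, 0, -0.8, 0, 0, 0, 0, 0, 0, -0.8, 0, 0, 0, 0, 0, 0, -0.2, 0, 0, 0, 0])

```text
t: 17.35
ee_pos: [578.7, -0.3, 156.6]
eef_rot: [2.326, 2.109, 0.004]
ft_force: [-0.4, -0.1, -2.0]
grip_width: 11.3
gripper_force: 48.9
```

Run:
```python
from plan import *
o=bot.get_obs();print(o["ee_pos"],o["grip_width"],o["gripper_force"])
plan([540,-320,260,98.8],10,0)
```

```text
[ 5.78661209e+02 -3.47289174e-01  1.56648356e+02] 11.32229744633882 48.8506418466568
[-0.8, -0.02, -0.26, 0.0, 0.0, -0.36, 0.0, -0.8, -0.04, -0.26, 0.0, 0.0, -0.36, 0.0, -0.8, -0.06, -0.26, 0.01, 0.0, -0.36, 0.0, -0.8, -0.08, -0.26, 0.0, 0.0, -0.36, 0.0, -0.8, -0.1, -0.26, 0.01, 0.0, -0.36, 0.0, -0.8, -0.12, -0.26, 0.0, 0.0, -0.36, 0.0, -0.79, -0.14, -0.26, 0.01, 0.0, -0.36, 0.0, -0.79, -0.15, -0.26, 0.0, 0.0, -0.36, 0.0, -0.79, -0.18, -0.25, 0.01, 0.0, -0.36, 0.0, -0.79, -0.19, -0.26, 0.0, 0.0, -0.36, 0.0]
```

move_arm(commands=[-0.8, -0.02, -0.26, 0, 0, -0.36, 0, -0.8, -0.04, -0.26, 0, 0, -0.36, 0, -0.8, -0.06, -0.26, 0, 0, -0.36, 0, -0.8, -0.08, -0.26, 0, 0, -0.36, 0, -0.8, -0.1, -0.26, 0, 0, -0.36, 0, -0.8, -0.12, -0.26, 0, 0, -0.36, 0, -0.8, -0.14, -0.26, 0, 0, -0.36, 0, -0.8, -0.15, -0.26, 0, 0, -0.36, 0, -0.8, -0.18, -0.26, 0, 0, -0.36, 0, -0.8, -0.19, -0.26, 0, 0, -0.36, 0])

```text
t: 18.6
ee_pos: [539.4, -322.7, 258.2]
eef_rot: [-2.043, -2.385, 0.0]
ft_force: [-0.2, 0.3, -2.5]
grip_width: 11.2
gripper_force: 48.8
```

move_arm(commands=[0, 0, 0, 0, 0, 0, 0, 0, 0, 0, 0, 0, 0, 0])

```text
t: 18.85
ee_pos: [539.8, -321.0, 257.8]
eef_rot: [-2.044, -2.384, -0.0]
ft_force: [0.3, 0.1, -2.5]
grip_width: 11.8
gripper_force: 48.9
```

Run:
```python
from plan import *
from seg import trim,rect
o=bot.get_obs();m=R.from_rotvec(o["eef_rot"]).as_matrix();print(o["ee_pos"],np.degrees(np.arctan2(m[1,0],m[0,0])))
im,d,K,D,T=cam("wrist");W=cloud(d,K,D,T);np.savez("w2.npz",im=im,W=W)
cv2.imwrite("pics/w2.png",im[...,::-1]);X,Y,Z=np.moveaxis(W,-1,0)
t=np.radians(9);A=np.array([[np.cos(t),np.sin(t)],[-np.sin(t),np.cos(t)]])
q=(W[...,:2]-[514,-291.5])@A.T
k=(abs(q[...,0]-37)<110)&(abs(q[...,1])<110)&(Z>9)&(Z<26)
P=W[k];print("tray",trim(P,.3),len(P))
c=(abs(q[...,0]-12)<40)&(abs(q[...,1])<68)&(Z<9)&(Z>-2)
Q=q[c];print("bar y",np.percentile(Q[Q[:,0]<8][:,1],[1,99]),"x",np.percentile(Q[:,0],[1,99]),"stem",np.percentile(Q[Q[:,0]>25][:,1],[2,98]),trim(W[c]),np.median(Z[c]))
# held bracket, tool frame
o_,d_=o["ee_pos"],m
L=(W-o_)@m; h=(abs(L[...,0])<70)&(abs(L[...,1])<50)&(L[...,2]>5)&(L[...,2]<60);print("held",h.sum(),np.nanpercentile(L[h],[1,99],axis=0) if h.any() else 0)
```

```text
[ 539.80114972 -321.0487454   257.75522517] 98.80361672119453
tray (array([ 550.6, -284.9]), array([163.3, 158.8]), 8.9) 11557
bar y [-53.89094617  55.3010301 ] x [-18.40239283  40.66129327] stem [-22.85501101  23.08972532] (array([ 525.1, -289.4]), array([ 59.3, 109.5]), 8.0) 4.277524019248631
held 3943 [[-15.86007911 -16.88390015   5.51419521]
 [ 50.34883506  35.38625542  41.30461303]]
```

View pics/w2.png

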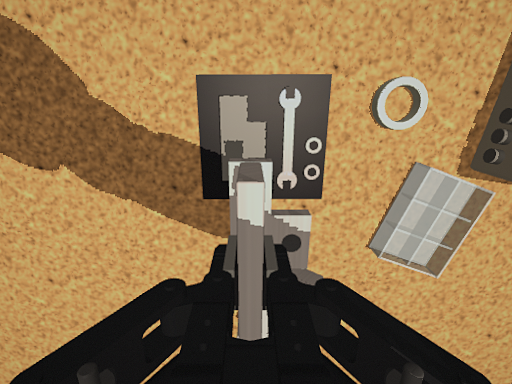

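Run:
```python
from plan import *
plan([513.5,-290.8,90,98.8],6,0)
z=np.load("w2.npz");W=z["W"]
o=bot.get_obs();m=R.from_rotvec(o["eef_rot"]).as_matrix();L=(W-o["ee_pos"])@m
h=(L[...,0]>14)&(L[...,0]<48)&(abs(L[...,1])<12)&(L[...,2]>-12)&(L[...,2]<0);P=L[h];print(len(P),np.percentile(P,[5,50,95],axis=0))
print(np.polyfit(P[:,0],P[:,1],1))
```

```text
[0.14, -0.09, 0.7, 0.0, 0.0, 0.0, 0.0, 0.14, -0.09, 0.7, 0.0, 0.0, 0.0, 0.0, 0.14, -0.09, 0.7, 0.0, 0.0, 0.0, 0.0, 0.14, -0.09, 0.7, 0.0, 0.0, 0.0, 0.0, 0.14, -0.09, 0.7, 0.0, -0.01, 0.01, 0.0, 0.14, -0.09, 0.7, -0.01, 0.0, 0.0, 0.0]
1936 [[16.00713105 -5.56030679 -8.54701629]
 [32.16043056 -0.44759394 -7.62870736]
 [46.4265212   5.09850455 -6.66888779]]
[-0.00062363 -0.23304737]
```

Web is centred and aligned in the grip.

move_arm(commands=[0.14, -0.09, 0.7, 0, 0, 0, 0, 0.14, -0.09, 0.7, 0, 0, 0, 0, 0.14, -0.09, 0.7, 0, 0, 0, 0, 0.14, -0.09, 0.7, 0, 0, 0, 0, 0.14, -0.09, 0.7, 0, 0, 0, 0, 0.14, -0.09, 0.7, 0, 0, 0, 0, 0, 0, 0, 0, 0, 0, 0, 0, 0, 0, 0, 0, 0, 0])

```text
t: 19.9
ee_pos: [514.0, -291.8, 91.3]
eef_rot: [2.044, 2.385, 0.001]
ft_force: [-0.0, -0.3, -0.5]
grip_width: 10.9
gripper_force: 48.8
```

move_arm(commands=[0.02, 0, 0.3, 0, 0, 0, 0, 0, 0, 0.3, 0, 0, 0, 0, 0, 0, 0.25, 0, 0, 0, 0, 0, 0, 0.15, 0, 0, 0, 0, 0, 0, 0.05, 0, 0, 0, 0, 0, 0, 0, 0, 0, 0, 0])

```text
t: 20.65
ee_pos: [513.3, -291.1, 48.3]
eef_rot: [2.045, 2.385, 0.0]
ft_force: [0.2, -0.2, 0.1]
grip_width: 11.1
gripper_force: 48.9
```

move_arm(commands=[0, 0, 0.04, 0, 0, 0, 0, 0, 0, 0, 0, 0, 0, 0])

```text
t: 20.9
ee_pos: [513.2, -291.0, 46.7]
eef_rot: [2.045, 2.385, 0.0]
ft_force: [-0.2, 0.1, -2.4]
grip_width: 11.2
gripper_force: 48.9
```

move_arm(commands=[0, 0, 0.03, 0, 0, 0, 0, 0, 0, 0, 0, 0, 0, 0])

```text
t: 21.15
ee_pos: [513.3, -291.1, 46.5]
eef_rot: [2.044, 2.385, -0.0]
ft_force: [-4.6, 1.8, 17.0]
grip_width: 11.4
gripper_force: 51.7
```

Seated on the floor. Release and lift clear.

move_arm(commands=[0, 0, 0, 0, 0, 0, 0.25, 0, 0, 0, 0, 0, 0, 0.35, 0, 0, 0, 0, 0, 0, 0.35, 0, 0, -0.3, 0, 0, 0, 0.35, 0, 0, -0.7, 0, 0, 0, 0.35, 0, 0, -1, 0, 0, 0, 0.4, 0, 0, -1, 0, 0, 0, 0.5, 0, 0, -1, 0, 0, 0, 0.6, 0, 0, -0.6, 0, 0, 0, 0.7, 0, 0, 0, 0, 0, 0, 0.7])

```text
t: 22.4
ee_pos: [513.7, -291.2, 231.7]
eef_rot: [2.043, 2.383, 0.001]
ft_force: [-0.1, -0.9, -0.1]
grip_width: 59.7
gripper_force: 0.0
```

Run:
```python
from plan import *
from seg import trim
o=bot.get_obs();print(o["ee_pos"])
p=plan([490,0,230,90],10,.8); plan([447,272.5,220,90],8,.8,[490,0,230,90])
im,d,K,D,T=cam("scene");W=cloud(d,K,D,T);cv2.imwrite("pics/s2.png",im[...,::-1]);X,Y,Z=np.moveaxis(W,-1,0)
t=np.radians(8.8);A=np.array([[np.cos(t),np.sin(t)],[-np.sin(t),np.cos(t)]])
q=(W[...,:2]-[513.5,-290.8])@A.T
k=(abs(q[...,0])<40)&(abs(q[...,1])<80)&(Z>44)&(Z<65);Q=q[k];print("web",trim(Q,.5),np.median(Z[k]),len(Q))
k=(Y>180)&(Y<380)&(Z>100)&(Z<130)
print("cal",trim(W[k&(X>520)&(X<620)]),"amp",trim(W[k&(X<510)&(X>400)]))
```

```text
[ 513.68462849 -291.20017072  231.7419773 ]
[0.73, 0.05, 0.0, 0.0, 0.0, 0.22, 0.8, 0.73, 0.04, 0.0, 0.0, 0.0, 0.22, 0.8, 0.73, 0.03, 0.0, 0.0, 0.0, 0.22, 0.8, 0.73, 0.02, 0.0, 0.01, 0.0, 0.22, 0.8, 0.73, 0.01, 0.01, 0.0, 0.0, 0.22, 0.8, 0.73, 0.0, 0.0, 0.01, 0.0, 0.22, 0.8, 0.73, -0.01, 0.01, 0.01, 0.01, 0.22, 0.8, 0.73, -0.03, 0.0, 0.0, 0.0, 0.22, 0.8, 0.73, -0.04, 0.01, 0.01, 0.01, 0.22, 0.8, 0.73, -0.05, 0.0, 0.0, 0.0, 0.22, 0.8]
[0.85, -0.13, 0.03, 0.0, 0.0, 0.0, 0.8, 0.85, -0.14, 0.03, 0.0, 0.0, 0.0, 0.8, 0.85, -0.13, 0.03, 0.0, 0.0, 0.0, 0.8, 0.85, -0.14, 0.03, 0.0, 0.0, 0.0, 0.8, 0.85, -0.13, 0.03, 0.0, 0.0, 0.0, 0.8, 0.85, -0.13, 0.03, 0.0, 0.0, 0.0, 0.8, 0.86, -0.14, 0.04, 0.0, 0.0, 0.0, 0.8, 0.85, -0.13, 0.03, 0.0, 0.0, 0.0, 0.8]
web (array([ 1.8, -1.1]), array([99.3, 14.2]), 89.4) 52.98074216931991 241
cal (array([575.8, 296.2]), array([56.7, 55.7]), 23.8) amp (array([448.1, 271. ]), array([45.2, 62.3]), 0.5)
```

View pics/s2.png

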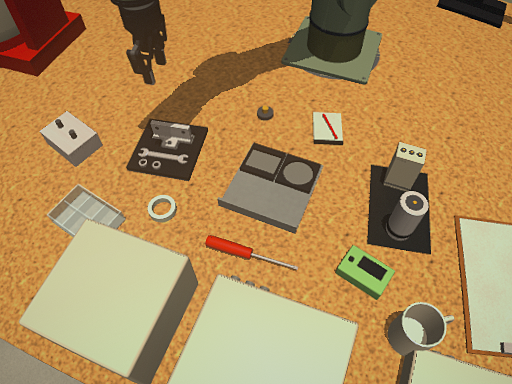

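move_arm(commands=[0.73, 0.05, 0, 0, 0, 0.22, 0.8, 0.73, 0.04, 0, 0, 0, 0.22, 0.8, 0.73, 0.03, 0, 0, 0, 0.22, 0.8, 0.73, 0.02, 0, 0, 0, 0.22, 0.8, 0.73, 0.01, 0, 0, 0, 0.22, 0.8, 0.73, 0, 0, 0, 0, 0.22, 0.8, 0.73, -0.01, 0, 0, 0, 0.22, 0.8, 0.73, -0.03, 0, 0, 0, 0.22, 0.8, 0.73, -0.04, 0, 0, 0, 0.22, 0.8, 0.73, -0.05, 0, 0, 0, 0.22, 0.8])

```text
t: 23.7
ee_pos: [488.9, 1.2, 229.0]
eef_rot: [-2.221, -2.22, 0.001]
ft_force: [0.3, 0.4, 0.4]
grip_width: 68.0
gripper_force: 0.0
```

move_arm(commands=[0.85, -0.13, 0.03, 0, 0, 0, 0.8, 0.85, -0.14, 0.03, 0, 0, 0, 0.8, 0.85, -0.13, 0.03, 0, 0, 0, 0.8, 0.85, -0.14, 0.03, 0, 0, 0, 0.8, 0.85, -0.13, 0.03, 0, 0, 0, 0.8, 0.85, -0.13, 0.03, 0, 0, 0, 0.8, 0.85, -0.14, 0.03, 0, 0, 0, 0.8, 0.85, -0.13, 0.03, 0, 0, 0, 0.8, 0, 0, 0, 0, 0, 0, 0.8, 0, 0, 0, 0, 0, 0, 0.8])

```text
t: 24.95
ee_pos: [446.6, 271.5, 219.6]
eef_rot: [2.222, 2.221, -0.002]
ft_force: [0.8, 0.5, -0.5]
grip_width: 68.6
gripper_force: 0.0
```

Run:
```python
from plan import *
o=bot.get_obs();print(o["ee_pos"],o["eef_rot"],o["grip_width"])
plan([447.2,272.3,94,90],5,.8)
```

```text
[446.59411082 271.52483678 219.55850396] [ 2.22184820e+00  2.22080395e+00 -1.73994788e-03] 68.5766366519096
[0.0, 0.0, 0.63, 0.0, 0.0, 0.0, 0.8, 0.01, 0.0, 0.63, 0.0, 0.0, 0.0, 0.8, 0.0, 0.01, 0.63, 0.0, 0.0, 0.0, 0.8, 0.01, 0.0, 0.62, 0.0, 0.01, 0.0, 0.8, 0.0, 0.01, 0.63, -0.01, 0.0, -0.01, 0.8]
```

move_arm(commands=[0, 0, 0.6, 0, 0, 0, 0.8, 0, 0, 0.8, 0, 0, 0, 0.8, 0, 0, 0.8, 0, 0, 0, 0.8, 0, 0, 0.6, 0, 0, 0, 0.8, 0, 0, 0.3, 0, 0, 0, 0.8, 0, 0, 0, 0, 0, 0, 0.7, 0, 0, 0, 0, 0, 0, 0.3, 0, 0, 0, 0, 0, 0, 0.3, 0, 0, 0, 0, 0, 0, 0.3, 0, 0, 0, 0, 0, 0, 0.3], squeeze=40)

```text
t: 26.2
ee_pos: [447.0, 272.3, 96.8]
eef_rot: [2.222, 2.221, 0.002]
ft_force: [-2.5, -1.3, 8.0]
grip_width: 43.4
gripper_force: 42.8
```

move_arm(commands=[0, 0, -0.4, 0, 0, 0, 0.3, 0, 0, -0.8, 0, 0, 0, 0.3, 0, 0, -0.4, 0, 0, 0, 0.3, 0, 0, 0, 0, 0, 0, 0.3])

```text
t: 26.7
ee_pos: [447.0, 272.5, 161.5]
eef_rot: [2.222, 2.221, 0.004]
ft_force: [-0.2, 0.5, -6.5]
grip_width: 43.9
gripper_force: 42.9
```

Run:
```python
from plan import *
from seg import trim
o=bot.get_obs();p=np.array(o["ee_pos"]);print(p,o["eef_rot"],o["grip_width"])
im,d,K,D,T=cam("top");W=cloud(d,K,D,T);X,Y,Z=np.moveaxis(W,-1,0)
k=(Y>200)&(Y<340)&(X>400)&(X<500)&(Z>160)&(Z<185);print("held top",trim(W[k]),k.sum(), np.median(Z[k]))
im,d,K,D,T=cam("wrist");W=cloud(d,K,D,T);L=(W-p)@R.from_rotvec(o["eef_rot"]).as_matrix()
h=(abs(L[...,0])<50)&(abs(L[...,1])<26)&(L[...,2]>-32)&(L[...,2]<100)
if h.any(): print("held tool",h.sum(),np.percentile(L[h],[1,50,99],axis=0).round(1))
# nests again from top
im,d,K,D,T=cam("top");W=cloud(d,K,D,T);X,Y,Z=np.moveaxis(W,-1,0)
for nm,y in(("round",43),("oblong",-46)):
    m=(abs(X-511)<44)&(abs(Y-y)<42)&(Z<11.5)&(Z>3)&(im.min(-1)>70)
    _,l,s,_=cv2.connectedComponentsWithStats(m.astype(np.uint8)); P=W[l==1+np.argmax(s[1:,4])]
    print(nm,trim(P),len(P),np.median(P[:,2]))
```

```text
[447.03898726 272.48072898 161.47390812] [2.22150472 2.2208922  0.00360201] 43.85734142129376
held top (array([447.3, 253.7]), array([75.2, 24.7]), 0.3) 353 178.01235748076272
held tool 16408 [[-22.  -24.7 -28.9]
 [ 16.5  -0.1 -15.3]
 [ 31.7  24.6  81.8]]
round (array([512.6,  43.8]), array([68.5, 67.9]), 46.2) 778 7.608062424827722
oblong (array([509.5, -46.4]), array([75.5, 55.4]), 87.6) 823 7.733466442015015
```

move_arm(commands=[-0.4, 0.1, 0, 0, 0, 0, 0.3, -0.8, 0.15, 0, 0, 0, 0, 0.3, -1, 0.2, 0, 0, 0, 0, 0.3, -1, 0.2, 0, 0, 0, 0, 0.3, -1, 0.2, 0, 0, 0, 0, 0.3, -1, 0.2, 0, 0, 0, 0, 0.3, -1, 0.2, 0, 0, 0, 0, 0.3, -1, 0.2, 0, 0, 0, 0.25, 0.3, -0.6, 0.1, 0, 0, 0, 0.25, 0.3, -0.2, 0, 0, 0, 0, 0, 0.3])

```text
t: 28.1
ee_pos: [507.4, -50.0, 159.4]
eef_rot: [-2.263, -2.179, 0.002]
ft_force: [-1.1, 0.1, -4.6]
grip_width: 43.9
gripper_force: 42.8
```

move_arm(commands=[0, 0, 0, 0, 0, 0, 0.3, 0, 0, 0, 0, 0, 0, 0.3])

```text
t: 28.35
ee_pos: [507.8, -46.8, 159.9]
eef_rot: [-2.258, -2.183, -0.0]
ft_force: [0.1, 0.2, -4.4]
grip_width: 43.5
gripper_force: 42.8
```

Run:
```python
from plan import *
o=bot.get_obs();print(o["ee_pos"],o["eef_rot"],o["grip_width"])
plan([508.7,-47,118,88],3,.3)
```

```text
[507.80825677 -46.82098478 159.8583832 ] [-2.25807264e+00 -2.18342346e+00 -3.85605305e-04] 43.52600981694293
[0.0, 0.01, 0.35, 0.0, 0.0, 0.01, 0.3, 0.0, 0.01, 0.35, 0.0, 0.0, 0.0, 0.3, 0.0, 0.0, 0.35, 0.0, -0.01, 0.01, 0.3]
```

move_arm(commands=[0, 0.02, 0.35, 0, 0, 0, 0.3, 0, 0, 0.45, 0, 0, 0, 0.3, 0, 0, 0.3, 0, 0, 0, 0.3, 0, 0, 0.2, 0, 0, 0, 0.3, 0, 0, 0.1, 0, 0, 0, 0.3, 0, 0, 0.04, 0, 0, 0, 0.3, 0, 0, 0, 0, 0, 0, 0.3])

```text
t: 29.22
ee_pos: [508.8, -47.8, 102.5]
eef_rot: [2.26, 2.182, 0.0]
ft_force: [-0.2, -0.2, -4.9]
grip_width: 43.3
gripper_force: 42.8
```

move_arm(commands=[0, 0, 0.03, 0, 0, 0, 0.3, 0, 0, 0.02, 0, 0, 0, 0.3, 0, 0, 0, 0, 0, 0, 0.3])

```text
t: 29.6
ee_pos: [508.8, -47.8, 100.8]
eef_rot: [2.26, 2.182, 0.0]
ft_force: [-2.8, 0.1, 6.1]
grip_width: 43.5
gripper_force: 44.0
```

move_arm(commands=[0, 0, 0, 0, 0, 0, 0.55, 0, 0, 0, 0, 0, 0, 0.7, 0, 0, 0, 0, 0, 0, 0.7, 0, 0, -0.4, 0, 0, 0, 0.7, 0, 0, -0.8, 0, 0, 0, 0.7, 0, 0, -1, 0, 0, 0, 0.7, 0.4, 0.1, -0.8, 0, 0, 0, 0.8, 0.8, 0.2, 0, 0, 0, 0, 1, 1, 0.2, 0, 0, 0, 0, 1, 1, 0.2, 0, 0, 0, -0.5, 1])

```text
t: 30.85
ee_pos: [541.4, 80.3, 220.4]
eef_rot: [2.221, 2.222, 0.0]
ft_force: [-0.2, -0.2, -0.8]
grip_width: 85.4
gripper_force: 0.0
```

move_arm(commands=[1, 0.2, 0, 0, 0, 0, 1, 1, 0.2, 0, 0, 0, 0, 1, 1, 0.2, 0, 0, 0, 0, 1, 1, 0.2, 0, 0, 0, 0, 1, 0.8, 0.15, 0, 0, 0, 0, 1, 0.5, 0, 0, 0, 0, 0, 1, 0, 0, 0, 0, 0, 0, 1, 0, 0, 0, 0, 0, 0, 1])

```text
t: 31.85
ee_pos: [579.4, 290.2, 220.3]
eef_rot: [2.222, 2.22, -0.001]
ft_force: [0.2, -0.5, 0.4]
grip_width: 85.6
gripper_force: 0.0
```

Run:
```python
from plan import *
from seg import trim
o=bot.get_obs();print(o["ee_pos"],o["eef_rot"],o["grip_width"])
plan([574.2,296.4,96,90],6,1)
im,d,K,D,T=cam("top");W=cloud(d,K,D,T);X,Y,Z=np.moveaxis(W,-1,0)
k=(abs(Y+45)<60)&(abs(X-510)<60)&(Z>100)&(Z<135);print("amp",trim(W[k]),np.median(Z[k]))
```

```text
[579.36744779 290.24121579 220.30475024] [ 2.22193806e+00  2.22036348e+00 -5.73805051e-04] 85.59320216408679
[0.03, -0.02, 0.52, 0.0, 0.0, 0.0, 1.0, 0.03, -0.02, 0.52, 0.0, 0.0, 0.0, 1.0, 0.02, -0.02, 0.52, 0.0, 0.0, 0.0, 1.0, 0.03, -0.02, 0.52, 0.0, 0.0, 0.0, 1.0, 0.02, -0.02, 0.51, 0.0, 0.0, -0.01, 1.0, 0.03, -0.03, 0.52, 0.0, 0.01, 0.0, 1.0]
amp (array([508.2, -46.9]), array([61.7, 43.5]), 88.2) 117.5720724990295
```

move_arm(commands=[0.08, -0.06, 0.4, 0, 0, 0, 1, 0.08, -0.07, 0.7, 0, 0, 0, 1, 0, 0, 0.8, 0, 0, 0, 1, 0, 0, 0.7, 0, 0, 0, 1, 0, 0, 0.5, 0, 0, 0, 1, 0, 0, 0, 0, 0, 0, 0.8, 0, 0, 0, 0, 0, 0, 0.5, 0, 0, 0, 0, 0, 0, 0.5, 0, 0, 0, 0, 0, 0, 0.5, 0, 0, 0, 0, 0, 0, 0.5], squeeze=40)

```text
t: 33.15
ee_pos: [574.4, 297.5, 97.3]
eef_rot: [2.222, 2.221, 0.001]
ft_force: [-1.4, -2.5, 7.9]
grip_width: 57.2
gripper_force: 44.4
```

move_arm(commands=[0, 0, -0.4, 0, 0, 0, 0.5, 0, 0, -0.8, 0, 0, 0, 0.5, 0, 0, -0.4, 0, 0, 0, 0.5, 0, 0, 0, 0, 0, 0, 0.5])

```text
t: 33.65
ee_pos: [574.3, 297.7, 161.3]
eef_rot: [2.221, 2.221, 0.002]
ft_force: [0.4, -0.6, -5.7]
grip_width: 57.2
gripper_force: 44.8
```

Run:
```python
from plan import *
from seg import trim
o=bot.get_obs();p=np.array(o["ee_pos"]);print(p,o["eef_rot"],o["grip_width"])
im,d,K,D,T=cam("wrist");W=cloud(d,K,D,T);L=(W-p)@R.from_rotvec(o["eef_rot"]).as_matrix()
h=(abs(L[...,0])<50)&(abs(L[...,1])<32)&(L[...,2]>25)&(L[...,2]<80)
P=L[h];P=P[P[:,0]>0];r=np.linalg.lstsq(np.c_[2*P[:,:2],np.ones(len(P))],(P[:,:2]**2).sum(1),rcond=None)[0]
print("cal axis in tool",r[:2],"rad",np.sqrt(r[2]+r[0]**2+r[1]**2),len(P),np.percentile(P,[1,99],axis=0).round(1).tolist())
plan([512,43.1,160,90],9,.5)
```

```text
[574.30071051 297.68668555 161.34391645] [2.22136886 2.22095513 0.00249571] 57.240027150346464
cal axis in tool [ 0.35170261 -0.24862349] rad 28.778262585386518 1889 [[10.9, -25.1, 25.3], [29.6, 26.3, 79.3]]
[-0.71, -0.17, 0.0, 0.0, 0.0, 0.0, 0.5, -0.71, -0.17, 0.0, 0.0, 0.0, 0.0, 0.5, -0.71, -0.17, 0.0, 0.0, 0.0, 0.0, 0.5, -0.7, -0.17, 0.0, 0.0, 0.0, 0.0, 0.5, -0.71, -0.17, 0.0, 0.0, 0.0, 0.0, 0.5, -0.7, -0.17, 0.0, 0.0, 0.0, 0.0, 0.5, -0.71, -0.18, 0.0, 0.0, 0.0, 0.0, 0.5, -0.7, -0.17, 0.0, 0.0, 0.0, 0.0, 0.5, -0.71, -0.18, 0.0, 0.0, 0.0, 0.0, 0.5]
```

move_arm(commands=[-0.4, -0.1, 0, 0, 0, 0, 0.5, -0.8, -0.2, 0, 0, 0, 0, 0.5, -0.9, -0.2, 0, 0, 0, 0, 0.5, -0.9, -0.2, 0, 0, 0, 0, 0.5, -0.9, -0.2, 0, 0, 0, 0, 0.5, -0.9, -0.2, 0, 0, 0, 0, 0.5, -0.8, -0.2, 0, 0, 0, 0, 0.5, -0.5, -0.2, 0, 0, 0, 0, 0.5, -0.26, -0.06, 0, 0, 0, 0, 0.5, 0, 0, 0, 0, 0, 0, 0.5])

```text
t: 34.95
ee_pos: [511.7, 43.3, 160.2]
eef_rot: [-2.221, -2.221, -0.0]
ft_force: [-0.3, 0.2, -5.3]
grip_width: 57.1
gripper_force: 44.9
```

move_arm(commands=[0, 0, 0.2, 0, 0, 0, 0.5, 0, 0, 0, 0, 0, 0, 0.5])

```text
t: 35.2
ee_pos: [511.4, 44.0, 151.5]
eef_rot: [-2.22, -2.222, 0.001]
ft_force: [-0.4, -0.3, -4.4]
grip_width: 57.0
gripper_force: 44.9
```

Fine (within 1 mm). Down to about 103.

move_arm(commands=[-0.02, 0.01, 0.3, 0, 0, 0, 0.5, 0, 0, 0.35, 0, 0, 0, 0.5, 0, 0, 0.3, 0, 0, 0, 0.5, 0, 0, 0.2, 0, 0, 0, 0.5, 0, 0, 0.06, 0, 0, 0, 0.5, 0, 0, 0, 0, 0, 0, 0.5])

```text
t: 35.95
ee_pos: [512.0, 42.4, 104.0]
eef_rot: [-2.221, -2.221, -0.0]
ft_force: [-0.1, 0.3, -5.2]
grip_width: 57.0
gripper_force: 44.9
```

move_arm(commands=[0, 0, 0.05, 0, 0, 0, 0.5, 0, 0, 0.02, 0, 0, 0, 0.5, 0, 0, 0, 0, 0, 0, 0.5])

```text
t: 36.33
ee_pos: [512.1, 42.3, 101.3]
eef_rot: [2.222, 2.221, 0.0]
ft_force: [-0.6, 0.1, -1.0]
grip_width: 57.4
gripper_force: 45.3
```

move_arm(commands=[0, 0, 0.01, 0, 0, 0, 0.6, 0, 0, 0, 0, 0, 0, 0.8, 0, 0, 0, 0, 0, 0, 0.9, 0, 0, -0.4, 0, 0, 0, 0.9, 0, 0, -0.8, 0, 0, 0, 0.9, 0, 0, -1, 0, 0, 0, 0.9, 0, 0, -1, 0, 0, 0, 0.9, 0, -0.5, -0.8, 0, 0, 0, 0.9, 0, -1, 0, 0, 0, 0, 0.9, 0, 0, 0, 0, 0, 0, 0.9])

```text
t: 37.58
ee_pos: [450.4, 42.2, 261.4]
eef_rot: [2.221, 2.222, -0.0]
ft_force: [0.7, -0.5, 0.2]
grip_width: 77.2
gripper_force: 0.0
```

Run:
```python
from plan import *
from seg import trim
im,d,K,D,T=cam("scene");W=cloud(d,K,D,T);cv2.imwrite("pics/s3.png",im[...,::-1]);X,Y,Z=np.moveaxis(W,-1,0)
def S(x,y,r,a,b): k=(abs(X-x)<r)&(abs(Y-y)<r)&(Z>a)&(Z<b); return trim(W[k]) if k.sum()>20 else None, np.median(Z[k])
print("cal",S(512,46,42,100,135),"amp",S(509,-46,42,100,135),"web",S(513,-291,60,44,66),"tape",S(714,-212,50,8,30),"log",S(706,247,70,20,45))
print(bot.get_obs()["ee_pos"],bot.get_obs()["t"])
```

```text
cal ((array([512.9,  42.6]), array([56.6, 56. ]), 0.9), np.float64(116.95837549124957)) amp ((array([508.4, -47.4]), array([61.5, 46. ]), 87.9), np.float64(116.65034181892565)) web ((array([ 515.2, -291.8]), array([ 15.2, 100. ]), 9.4), np.float64(52.56112490244527)) tape ((array([ 715.2, -212.9]), array([61.2, 61.7]), 61.2), np.float64(17.031497764677965)) log ((array([706.5, 246.4]), array([97.9, 65.1]), 73.2), np.float64(31.310928241794443))
[451.77231231  42.29526153 261.17174667] 37.625
```

View pics/s3.png

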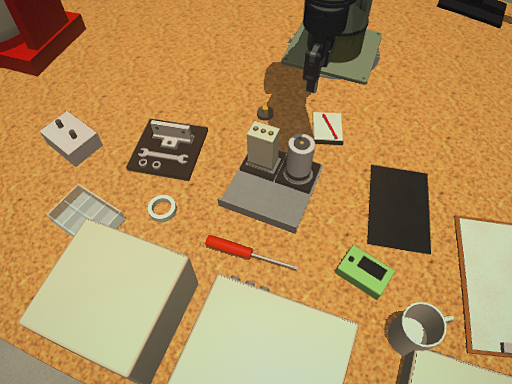

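The picture shows the calibrator (300,155) and amplifier (263,148) upright in their nests, the bracket (172,133) in the tray, and the bystanders where they started.

```bash
python3 -c "
from cell import close_job
print(close_job())"
```

```text
the job is handed in; nothing more can be done
None
```

The job is handed in at about 38 s: in the last camera check the bracket was seated in the tray's T cut-out, the calibrator and amplifier stood upright in their nests, and the tape, logger and screwdriver were where they started; no verdict came back.

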